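# Stand the knocked-over rod canister back up and return the copper rod to it

### The job

The rod canister on the laser-welding bench has been knocked over: stand it upright, mouth up, with its whole foot on the round rubber pad. Once it stands there, lower the copper rod from its rest through the canister's mouth until its end rests on the bottom, without letting it drop in, and let go. Leave everything else on the bench where it is.

Things in the scene. Friction and masses are not known exactly. Their poses are not given: they have to be found in the camera images.
- canister: Open steel rod canister, 115 mm long, 0.4 kg, lying at the start (axis 26 mm above the bench). Square foot 52 x 52 x 10 mm (the heavy end), then a round body 36 mm in diameter for 88 mm, then a flared mouth 52 mm in outer diameter over the last 17 mm. Origin on the axis at mid-length, 57.5 mm from either end; z runs from foot to mouth, x and y along the foot's sides.
- canister_mouth (a point): Centre of the canister's mouth, on its axis in the plane of the rim. The mouth is 32 mm wide and narrows within 17 mm to a bore of 16 mm; the bore's bottom is 100 mm below the rim (15 mm above the foot's underside).
- canister_foot (a point): Centre of the underside of the canister's square foot.
- rod: Plain copper rod, 10 mm in diameter, 180 mm long, both ends alike, about 0.1 kg. Origin at its middle; z along its length. It starts level on the rest, its axis 55 mm above the bench.
- rest: Fixed dark steel rod rest: base 170 x 40 x 6 mm, long in x, with two notched uprights 8 mm thick and 30 mm wide at x = -74 and +74 mm; the rod lies along x in the notches, whose prongs reach 57 mm above the bench. Origin at the centre of its underside.
- pad: Fixed round black rubber pad, 120 mm in diameter, 6 mm thick. Origin at the centre of its underside, on the bench.
- gear: Bystander: loose steel gear with a hub, standing, 62 mm in diameter, 45 mm high. Origin at the centre of its underside.
- jar: Bystander: loose closed amber glass jar, 48 mm in diameter, 46 mm high. Origin at the centre of its underside.
- vblock: Bystander: loose dark steel V-block, 50 (x) x 40 (y) x 38 mm high. Origin at the centre of its underside.
- bottle: Bystander: loose standing white bottle, 54 mm in diameter, 140 mm high. Origin at the centre of its underside.
- capped_tube: Bystander: loose clear tube, 36 mm in diameter and 126 mm long, lying, with a square 44 mm dark steel cap closing each end (no mouth). Origin at its middle, 22 mm above the bench; z along its length.
- ball_vice: Bystander, fixed: copper-brown ball vice on a steel ring, 112 mm in diameter, 140 mm high. Origin at the centre of its underside.
- joystick: Bystander, fixed: black joystick box 100 (x) x 90 (y) mm, 112 mm high with its stick. Origin at the centre of its underside.
- bin: Bystander, fixed: blue open bin 170 (x) x 110 (y) x 75 mm high. Origin at the centre of its underside.
Mind the look-alikes: they are no part of the job. Leave any turquoise look-alike of the canister alone. Of the things that look like the pad, the larger one is meant.

How it is judged:
On the way:
1. the canister stands upright on the pad, at rest, the rod not yet in it (angle between canister's own z axis and vertical below 0.1 rad and horizontal distance between canister and pad below 0.025 m and height (world z) of canister between 0.06 and 0.0675 m and linear speed of canister below 0.03 m/s and distance between rod and canister above 0.1 m), for 0.3 s.
At the end, for the whole second after the job is handed in: The canister stands upright (within 0.10 rad) on the pad, its axis within 25 mm of the pad's centre, and the rod stands in its bore with its end within 5 mm of the bottom, both released and at rest (angle between canister's own z axis and vertical below 0.1 rad and horizontal distance between canister and pad below 0.025 m and height (world z) of canister between 0.06 and 0.0675 m and x of rod in the frame of canister between -0.01 and 0.01 m and y of rod in the frame of canister between -0.01 and 0.01 m and z of rod in the frame of canister between 0.042 and 0.0525 m and angle between the z axis of rod and the z axis of canister, either way round below 0.12 rad and linear speed of each of canister, rod below 0.02 m/s); the robot touches nothing.
It fails at once if a loose bystander (gear, jar, V-block, bottle or capped tube) is shifted by more than 25 mm or knocked over (distance of any of gear, jar, vblock, bottle, capped_tube from where it was at the start of the episode above 0.025 m or angle between any of gear, jar, vblock, bottle's own z axis and vertical above 0.4 rad).
It fails at once if the rod is dropped into the canister (faster than 0.7 m/s inside its mouth) (x of rod in the frame of canister between -0.02 and 0.02 m and y of rod in the frame of canister between -0.02 and 0.02 m and z of rod in the frame of canister between 0.03 and 0.147 m and linear speed of rod above 0.7 m/s).
It also fails if it takes over 72 s, if anything falls off the work surface, if the arm or the gripper's body presses on something with over 40 N, if the wrist force passes 120 N, or if a joint passes its speed limit or range.

### The arm

A 6-joint arm with a two-finger parallel gripper is mounted at the origin on the work surface. World frame = base frame: x ahead of the robot, y to its left, z up, the work surface at z = 0. Lengths are in m, angles in rad, forces in N, time in s.
With the tool pointing down it reaches from about 0.375 to 0.975 m from the base axis. Payload 3.8 kg.
Tool frame: the origin (TCP) lies at the centre of the arm's flange, where the gripper is bolted on; the fingertips stand 173 mm ahead of it and the grasp point (between the pads) lies 155 mm ahead of it (bot.tip_reach is the distance from the TCP to the fingertips, in m); z points along the fingers, y is the line along which they close (so a half turn about z gives the same grasp; the last joint's range is limited). The gripper opens to 85 mm and grips with 20 to 120 N. Pads are 22 mm wide; open, the fingers measure 114 mm over their backs; the gripper's body (76 mm by 85 mm) begins 54 mm behind the grasp point. The pads swing forward as they close: fully open they stand 13 mm farther back than shut.
Start: joints at [1.077, 0.264, 1.604, -0, 1.274, -0.037], TCP at [0.298, 0.606, 0.405] pointing down, gripper open.
Joint ranges: [-2.63, 2.63], [-0.94, 2.18], [0.31, 2.57], [-1.31, 4.45], [0, 2.66], [-2.55, 2.55]. Speed limits (rad/s): [2.57, 2.57, 3.14, 3.14, 3.14, 3.14].

### API

Orientations are given as a rotation vector (axis times angle).
In Python, from workcell import bot gives the robot as it stands.
- The arm moves only by the tool drive_tool, never from a script. Its arguments are lists of equal length, an entry for each row: "claw": the finger opening in mm, from 0 to 85.4; "slide": the shift along the world's x, y, z each as a share of 0.5 m, from -1 to 1, a list of three; "yaw": the turn about the world's z as a share of 180 degrees, from -1 to 1. A call has 1 to 8 rows; each row is the pose to reach, as a shift and turn from the pose commanded when the call began, turning the shorter way round; what a row does not reach only later rows make up. A row lasts 1/12 s, in which the tool goes at most 41.7 mm and 7.16 degrees, less where a joint would pass 70% of its speed; a pose out of reach is approached as far as the arm can. A call with a number of a shift or a turn outside -1 to 1 is refused whole. A call with a gripper value outside its range is refused whole. The fingers move at their own pace and stop on an object; "newtons" is the grip in N (left out, the last holds). Time passes only in rows, so rows that repeat a pose let the fingers close. It gives the time, the measured TCP pose, the force, the opening and the grip force at its end, in the units of the state.
- bot.read_state(): the state, without advancing time (a new reading comes with each control period).
- bot.read_camera(name): name is "scene" or "top" or "wrist"; returns a dict with "color" (384x512x3 uint8, red, green, blue), "depth" (384x512 float32, m along the optical axis (not along the pixel's ray), 0 where there is no reading), "mtx" (3x3 intrinsics, pixels), "eye" and "rotation" of the camera in the world. Camera axes: x right, y up, looking along -z (the intrinsics and any distortion apply to the point x, -y, -z); pixel columns grow to the right and rows downward; lengths in m; the calibration is good to about 2 mm. A picture is of the moment at which its call begins.
- bot.finish_job(): hands the job in; it is judged then, once.
The state is a dict: "time": time; "q": joint angles; "joint_vel": joint speeds; "joint_torque": joint torques, N m; "tool_pos": TCP position; "tcp_rot": TCP orientation; "wrist_force": force on the tool from outside, world axes, zero at the start; "torque": the same for the moment, N m; "width": opening from 0.0 (shut) to 1.0 (fully open); "grip_force": force on a finger pad.
Only numpy, scipy, OpenCV 4.12 (cv2) and the standard library are available. Lean on these libraries where they do the work, as an engineer would, in place of code of your own. Each camera call takes 0.05 s, during which the arm holds its last target. There are 200 camera calls.

## Working session

There is one attempt and no reset: what is moved stays moved. The work goes in short steps, Python scripts to look and compute and a tool call to move; the robot and the scene stay as the last step left them, time stands still between calls to the robot, and variables do not carry over. Pictures are saved under pics/ and viewed, at most 10 in all, crops included, and the job is handed in when it is done.

Besides the shell and the picture viewer there is one more tool, called after ">>>" as name(argument=value, ...), one argument or row to a line, values as JSON. drive_tool: Moves the arm, as the interface text tells. Shift numbers are shares of 0.5 m and turn numbers shares of 180 degrees, none past 1 either way. Its arguments: {"type":"object","properties":{"claw":{"type":"array","items":{"type":"number"}},"slide":{"type":"array","items":{"type":"array","items":{"type":"number"}}},"yaw":{"type":"array","items":{"type":"number"}},"newtons":{"type":"number"}},"required":["claw","slide","yaw"]}

```bash
mkdir -p pics
cat > h.py <<'E'
from workcell import bot
import cv2, numpy as np, pickle
def snap(n, tag):
    c=bot.read_camera(n); pickle.dump(c,open(f'pics/{tag}.pkl','wb'))
    cv2.imwrite(f'pics/{tag}.png',cv2.resize(c['color'][:,:,::-1],(768,576),interpolation=cv2.INTER_CUBIC)); return c
def load(tag): return pickle.load(open(f'pics/{tag}.pkl','rb'))
def ray(c,u,v):
    K=c['mtx']; d=np.array([(u-K[0,2])/K[0,0],-(v-K[1,2])/K[1,1],-1.]); return d
def pt(c,u,v):  # by depth, median 3x3
    ui,vi=int(round(u)),int(round(v)); p=c['depth'][vi-1:vi+2,ui-1:ui+2]; z=np.median(p[p>0]) if (p>0).any() else np.nan
    return np.array(c['eye'])+np.array(c['rotation'])@(ray(c,u,v)*z)
def atz(c,u,v,z):
    d=np.array(c['rotation'])@ray(c,u,v); e=np.array(c['eye']); return e+d*(z-e[2])/d[2]
E
python3 - <<'E'
from h import *
np.set_printoptions(precision=3,suppress=True)
for n in('top','scene'):
    c=snap(n,n+'0'); print(n,c['eye'],c['rotation'],c['mtx'],[k for k in c])
print(bot.read_state())
E
```

```text
top [ 0.354 -0.005  1.185] [ 0.156 -0.143 -1.558] [[349.318   0.    254.82 ]
 [  0.    349.318 188.077]
 [  0.      0.      1.   ]] ['color', 'depth', 'mtx', 'eye', 'rotation']
scene [ 1.227 -0.54   0.812] [0.793 0.371 0.805] [[375.157   0.    256.92 ]
 [  0.    375.157 200.525]
 [  0.      0.      1.   ]] ['color', 'depth', 'mtx', 'eye', 'rotation']
{'time': 0.1, 'q': array([ 1.077,  0.265,  1.605, -0.   ,  1.274, -0.037]), 'joint_vel': array([-0.001,  0.   , -0.004,  0.001, -0.   ,  0.001]), 'joint_torque': array([  0.001, -51.671, -36.859,  -0.   ,   0.006,   0.   ]), 'tool_pos': array([0.298, 0.606, 0.403]), 'tcp_rot': array([-0.711, -3.059,  0.003]), 'wrist_force': array([-0.166,  0.325, -1.3  ]), 'torque': array([ 0.014, -0.01 , -0.014]), 'grip_force': 0.0, 'width': 1.0015986445498914}
```

View pics/top0.png

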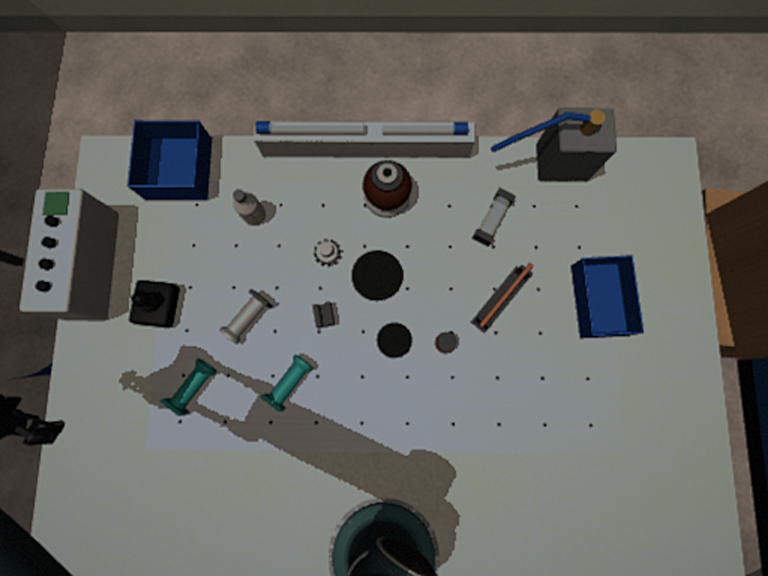

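View pics/scene0.png

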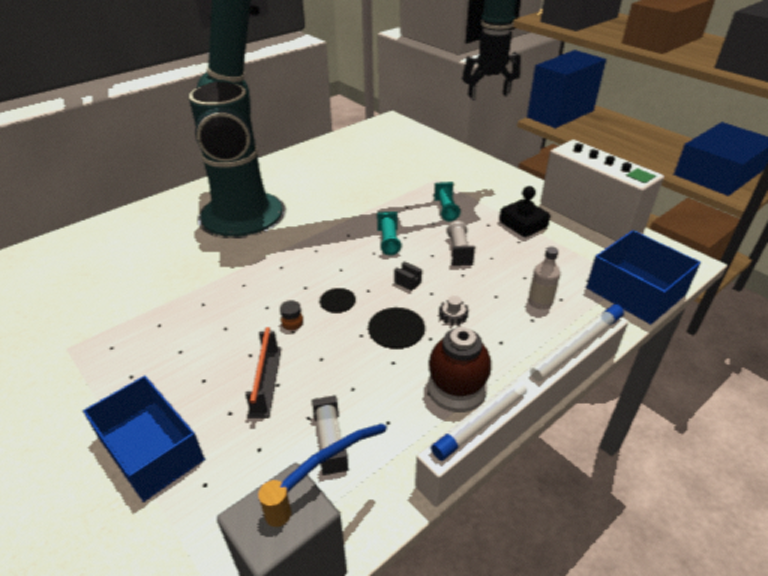

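The top view (768x576) shows the grey canister at (247,316), its dark square foot toward (265,298) or (232,330). The large pad is at (377,275), the rod on its rest at (502,297), and the capped tube, turquoise look-alikes and small pad lie elsewhere. The scene view shows the canister at (460,243). I'll enlarge and measure these next.

```bash
sed -i "s/^import cv2.*/&\nnp.set_printoptions(precision=4,suppress=True)/; s/c=bot.read_camera(n);/c=bot.read_camera(n); c['rotation']=cv2.Rodrigues(np.array(c['rotation'],float))[0];/" h.py
python3 - <<'E'
from h import *
t=snap('top','top1'); s=snap('scene','scene1')
for n,(u,v) in dict(pad=(377,275),can1=(233,330),can2=(265,298),canm=(247,316),rodA=(483,322),rodM=(503,296),rodB=(528,267),gear=(328,252),vb=(325,315),jar=(446,342),bench=(420,420)).items(): print(n,pt(t,u/1.5,v/1.5))
for n,(u,v) in dict(pad=(397,327),can1=(458,230),can2=(461,246),rodA=(267,337),rodB=(255,395)).items(): print('s',n,pt(s,u/1.5,v/1.5))
a=t['color'][170:260,130:260]; b=s['color'][130:185,270:340]; d=t['color'][165:230,300:365]; e=s['color'][205:285,155:215]
f=lambda i:cv2.resize(i[:,:,::-1],(400,300),interpolation=cv2.INTER_CUBIC)
f=lambda i:cv2.resize(i[:,:,::-1],(400,300),interpolation=cv2.INTER_CUBIC)
cv2.imwrite('pics/crop1.png',np.vstack([np.hstack([f(a),f(b)]),np.hstack([f(d),f(e)])]))
E
```

```text
pad [0.5988 0.0179 0.0033]
can1 [0.4657 0.3308 0.0432]
can2 [ 0.5441  0.2747 -0.0009]
canm [0.497  0.3025 0.0407]
rodA [ 0.4853 -0.2124  0.0601]
rodM [ 0.5425 -0.2576  0.0591]
rodB [ 0.6077 -0.315   0.058 ]
gear [0.6424 0.1277 0.0441]
vb [0.5028 0.1329 0.0223]
jar [ 0.4431 -0.134   0.0437]
bench [ 0.2757 -0.0795  0.0005]
s pad [0.6049 0.0187 0.0063]
s can1 [0.4781 0.3271 0.0438]
s can2 [0.5364 0.2753 0.0526]
s rodA [ 0.5025 -0.2208  0.0569]
s rodB [ 0.6097 -0.3108  0.0566]
```

View pics/crop1.png

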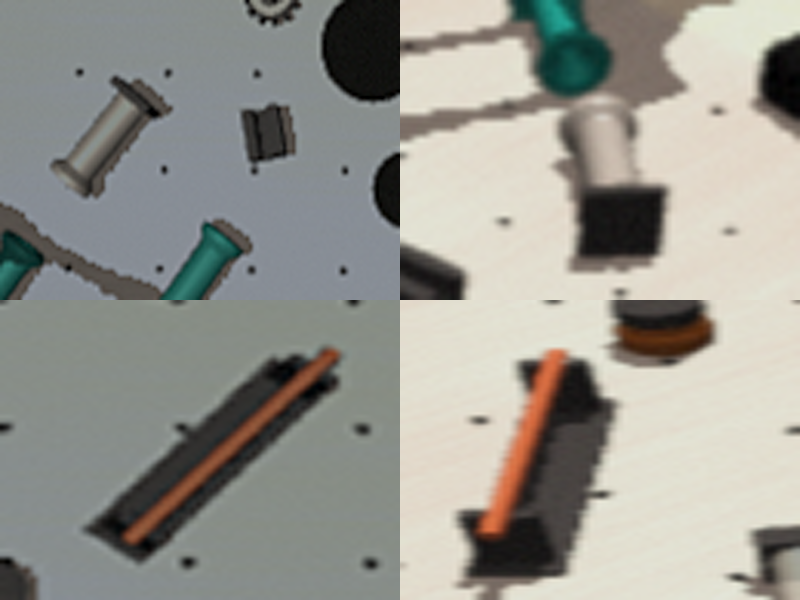

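The crops show the dark square foot at the upper right (crop 1 about (140,97), toward +x,-y) and the grey flared mouth at the lower left (75,178). The copper rod lies in the notches. I'll fit axes from the depth points of both views.

```bash
cat >> h.py <<'E'
def cloud(c):
    v,u=np.indices(c['depth'].shape); K=c['mtx']; z=c['depth']
    P=np.stack([(u-K[0,2])/K[0,0]*z,-(v-K[1,2])/K[1,1]*z,-z],-1)@np.array(c['rotation']).T+np.array(c['eye'])
    return P[z>0],c['color'][z>0].astype(int)
E
python3 - <<'E'
from h import *
for n in('top1','scene1'):
    P,C=cloud(load(n)); print(n)
    m=(abs(P[:,0]-.505)<.08)&(abs(P[:,1]-.3)<.08)&(P[:,2]>.02)&(P[:,2]<.08)&(C[:,0]>C[:,1]-15)
    Q=P[m]; d=np.linalg.svd(Q[:,:2]-Q[:,:2].mean(0))[2][0]; d*=np.sign(d[0]); o=Q[:,:2].mean(0); s=(Q[:,:2]-o)@d; w=(Q[:,:2]-o)@[-d[1],d[0]]
    print('can',len(Q),o,d,np.degrees(np.arctan2(d[1],d[0])),np.percentile(s,[1,99]))
    for a in np.arange(-.07,.07,.01):
        k=(s>a)&(s<a+.01)
        if k.sum()>2: print('  %.3f'%a,k.sum(),'w %.4f %.4f z %.4f'%(w[k].min(),w[k].max(),Q[k,2].max()))
    m=(abs(P[:,0]-.545)<.11)&(abs(P[:,1]+.26)<.11)&(P[:,2]>.045)&(C[:,0]>C[:,2]+50)&(C[:,0]>100)
    Q=P[m]; o=Q[:,:2].mean(0); d=np.linalg.svd(Q[:,:2]-o)[2][0]; d*=np.sign(d[0]); s=(Q[:,:2]-o)@d
    print('rod',len(Q),o,np.degrees(np.arctan2(d[1],d[0])),s.min(),s.max(),o+d*(s.min()+s.max())/2,Q[:,2].max(),np.median(Q[:,2]))
    m=(abs(P[:,0]-.6)<.08)&(abs(P[:,1]-.018)<.08)&(C.sum(1)<110)&(abs(P[:,2])<.015); Q=P[m]
    print('pad',len(Q),(np.percentile(Q,1,axis=0)+np.percentile(Q,99,axis=0))/2,np.ptp(Q,axis=0),np.median(Q[:,2]))
E
```

```text
top1
can 433 [0.494  0.3093] [ 0.7935 -0.6085] -37.48225786511935 [-0.0561  0.0573]
  -0.060 35 w -0.0206 0.0249 z 0.0549
  -0.050 48 w -0.0194 0.0253 z 0.0517
  -0.040 34 w -0.0137 0.0219 z 0.0475
  -0.030 33 w -0.0145 0.0198 z 0.0483
  -0.020 36 w -0.0135 0.0178 z 0.0467
  -0.010 32 w -0.0141 0.0208 z 0.0459
  0.000 33 w -0.0140 0.0183 z 0.0473
  0.010 34 w -0.0143 0.0173 z 0.0466
  0.020 33 w -0.0149 0.0201 z 0.0449
  0.030 33 w -0.0142 0.0195 z 0.0477
  0.040 37 w -0.0224 0.0288 z 0.0540
  0.050 45 w -0.0245 0.0270 z 0.0559
rod 123 [ 0.5456 -0.2626] -39.86890858116626 -0.0867069621118338 0.08977285640772512 [ 0.5468 -0.2635] 0.06457188442040884 0.059192822472802
pad 868 [0.5999 0.0176 0.0053] [0.126  0.1248 0.0167] 0.005543522363838704
scene1
can 324 [0.5059 0.3016] [ 0.8021 -0.5971] -36.66459751406303 [-0.068   0.0492]
  -0.070 30 w -0.0215 0.0265 z 0.0527
  -0.060 42 w -0.0189 0.0260 z 0.0554
  -0.050 16 w -0.0134 0.0204 z 0.0459
  -0.040 15 w -0.0147 0.0175 z 0.0453
  -0.030 16 w -0.0134 0.0157 z 0.0445
  -0.020 17 w -0.0147 0.0182 z 0.0457
  -0.010 17 w -0.0154 0.0155 z 0.0460
  0.000 16 w -0.0151 0.0180 z 0.0458
  0.010 14 w -0.0092 0.0154 z 0.0446
  0.020 4 w -0.0106 0.0064 z 0.0447
  0.030 8 w -0.0235 0.0171 z 0.0526
  0.040 126 w -0.0261 0.0271 z 0.0546
rod 181 [ 0.5542 -0.2685] -39.79962185579009 -0.0989312195613626 0.08347252219603761 [ 0.5483 -0.2636] 0.0631051462731379 0.059096509788007956
pad 733 [0.6038 0.0171 0.0063] [0.1112 0.1113 0.0103] 0.006233240952456809
```

>>> drive_tool(
  claw=[85,85,85,85,85,85,85,85],
  slide=[
    [0.32,-0.533,-0.15],
    [0.32,-0.533,-0.15],
    [0.32,-0.533,-0.15],
    [0.32,-0.533,-0.15],
    [0.32,-0.533,-0.15],
    [0.32,-0.533,-0.15],
    [0.32,-0.533,-0.15],
    [0.32,-0.533,-0.15],
  ],
  yaw=[-0.06,-0.06,-0.06,-0.06,-0.06,-0.06,-0.06,-0.06],
  newtons=20,
)

```text
time: 0.87
tool_pos: [0.4586, 0.3362, 0.3285]
tcp_rot: [-0.998, -2.979, 0.003]
wrist_force: [0.1, 0.8, 0.6]
width: 0.996
grip_force: 0.0
```

Run:
```python
from h import *
c=snap('wrist','w1'); s=bot.read_state(); print(s['tool_pos'],s['tcp_rot'],c['eye'],c['rotation'],s['time'])
P,C=cloud(c)
m=(P[:,2]>.02)&(P[:,2]<.08)&(np.hypot(P[:,0]-.497,P[:,1]-.31)<.09)&(C[:,0]>C[:,1]-15);Q=P[m]
d=np.array([np.cos(np.radians(-37.1)),np.sin(np.radians(-37.1))]);o=np.array([.497,.31]);S=(Q[:,:2]-o)@d;w=(Q[:,:2]-o)@[-d[1],d[0]]
for a in np.arange(-.07,.07,.006):
    k=(S>a)&(S<a+.006)
    if k.sum()>5: print('%.3f'%a,k.sum(),'w %.4f %.4f z %.4f'%(np.percentile(w[k],1),np.percentile(w[k],99),np.percentile(Q[k,2],98)))
```

```text
[0.4599 0.3334 0.3272] [ 1.      2.9774 -0.0086] [0.4044 0.3762 0.2986] [[ 0.6016 -0.7707 -0.2101]
 [ 0.7988  0.5797  0.161 ]
 [-0.0023 -0.2647  0.9643]] 0.9167
-0.064 34 w -0.0214 -0.0014 z 0.0485
-0.058 394 w -0.0216 0.0271 z 0.0524
-0.052 225 w -0.0208 0.0259 z 0.0523
-0.046 157 w -0.0151 0.0203 z 0.0481
-0.040 186 w -0.0148 0.0197 z 0.0445
-0.034 186 w -0.0149 0.0199 z 0.0446
-0.028 184 w -0.0149 0.0187 z 0.0448
-0.022 178 w -0.0149 0.0189 z 0.0450
-0.016 182 w -0.0149 0.0192 z 0.0450
-0.010 173 w -0.0150 0.0194 z 0.0453
-0.004 173 w -0.0150 0.0182 z 0.0449
0.002 167 w -0.0151 0.0184 z 0.0452
0.008 171 w -0.0152 0.0186 z 0.0452
0.014 167 w -0.0164 0.0187 z 0.0451
0.020 164 w -0.0165 0.0176 z 0.0451
0.026 156 w -0.0165 0.0178 z 0.0452
0.032 158 w -0.0165 0.0180 z 0.0453
0.038 156 w -0.0166 0.0182 z 0.0456
0.044 622 w -0.0248 0.0258 z 0.0536
0.050 233 w -0.0252 0.0254 z 0.0541
0.056 19 w 0.0013 0.0249 z 0.0530
```

View pics/w1.png

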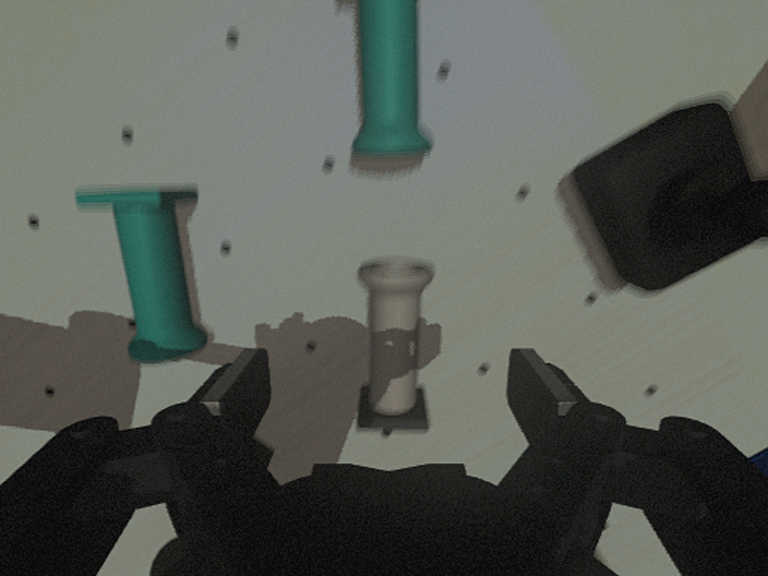

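The wrist view shows the canister flare at (395,275) above the body and the square foot at (393,408), lined up with the fingers. The turquoise parts are clear of the finger paths. I'll descend and grip the flare.

>>> drive_tool(
  claw=[85,85,85,85,85,85,85,85],
  slide=[
    [-0.004,0.008,-0.08],
    [-0.004,0.008,-0.15],
    [-0.004,0.008,-0.21],
    [-0.004,0.008,-0.26],
    [-0.004,0.008,-0.29],
    [-0.004,0.008,-0.306],
    [-0.004,0.008,-0.306],
    [-0.004,0.008,-0.306],
  ],
  yaw=[0,0,0,0,0,0,0,0],
  newtons=25,
)

```text
time: 1.58
tool_pos: [0.4559, 0.3436, 0.1769]
tcp_rot: [-0.996, -2.98, 0.0]
wrist_force: [-0.4, 0.0, 1.4]
width: 0.998
grip_force: 0.0
```

>>> drive_tool(
  claw=[60,50,45,45,45,45,45,45],
  slide=[
    [0,0,0],
    [0,0,0],
    [0,0,0],
    [0,0,0],
    [0,0,0],
    [0,0,0],
    [0,0,0],
    [0,0,0],
  ],
  yaw=[0,0,0,0,0,0,0,0],
  newtons=25,
)

```text
time: 2.25
tool_pos: [0.4563, 0.3436, 0.1786]
tcp_rot: [0.995, 2.978, 0.002]
wrist_force: [-1.8, -1.7, 6.3]
width: 0.57
grip_force: 24.7
```

>>> drive_tool(
  claw=[45,45,45,45,45,45,45,45],
  slide=[
    [0,0,0.03],
    [0,0,0.07],
    [0,0,0.12],
    [0,0,0.18],
    [0,0,0.24],
    [0,0,0.28],
    [0,0,0.3],
    [0,0,0.3],
  ],
  yaw=[0,0,0,0,0,0,0,0],
  newtons=25,
)

```text
time: 2.92
tool_pos: [0.4564, 0.3438, 0.3298]
tcp_rot: [0.995, 2.976, 0.007]
wrist_force: [0.6, -0.5, -3.0]
width: 0.566
grip_force: 26.6
```

Run:
```python
from h import *
c=snap('scene','s2'); w=snap('wrist','w2'); print(bot.read_state())
cv2.imwrite('pics/c2.png',np.vstack([np.hstack([cv2.resize(c['color'][60:200,230:400],(400,330)),cv2.resize(w['color'],(400,330))])])[:,:,::-1])
```

```text
{'time': 3.0167, 'q': array([ 0.6019,  0.13  ,  1.9142, -0.0009,  1.0982, -0.3236]), 'joint_vel': array([-0.0023,  0.0241,  0.0281, -0.0026,  0.0029, -0.0005]), 'joint_torque': array([  0.6292, -45.3149, -37.5144,   0.3885,   0.0128,   0.0024]), 'tool_pos': array([0.4554, 0.3429, 0.3258]), 'tcp_rot': array([ 0.9956,  2.9795, -0.0018]), 'wrist_force': array([ 0.9772, -0.3617, -3.2065]), 'torque': array([-0.2045, -0.1223, -0.0565]), 'grip_force': 26.724241274641827, 'width': 0.5716712623788064}
```

View pics/c2.png

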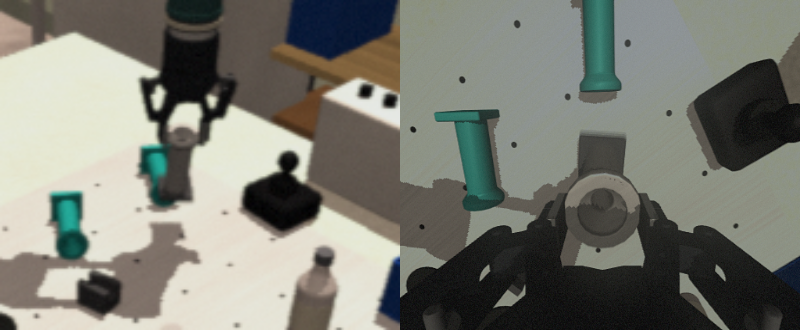

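The right half (wrist view) shows the open mouth at about (602,200), with the foot below it at (603,150). The canister has swung down in the grip and hangs nearly vertical. I'll measure its tilt.

```bash
cat > tilt.py <<'E'
from h import *
import sys
def tilt(tag,p,r=.06):
    P,C=cloud(load(tag)); m=(np.hypot(P[:,0]-p[0],P[:,1]-p[1])<r)&(P[:,2]<p[2]-.14)&(P[:,2]>.012)&(C.max(1)>40)&(abs(C[:,0]-C[:,2])<70)&(C[:,0]>C[:,1]-15)
    Q=P[m]; lo,hi=Q[:,2].min(),Q[:,2].max()
    for a in np.arange(lo,hi,.01):
        k=(Q[:,2]>a)&(Q[:,2]<=a+.01)
        if k.sum()>4: print('%.3f'%a,k.sum(),'x %.4f %.4f y %.4f %.4f'%(*np.percentile(Q[k,0],[2,98]),*np.percentile(Q[k,1],[2,98])))
E
python3 - <<'E'
from tilt import *
p=bot.read_state()['tool_pos']; print(p)
for t in('s2','w2'): print(t); tilt(t,p)
E
```

```text
[0.4554 0.3429 0.3258]
s2
0.062 30 x 0.4290 0.4740 y 0.3324 0.3720
0.072 45 x 0.4115 0.4615 y 0.3336 0.3881
0.082 20 x 0.4347 0.4599 y 0.3354 0.3599
0.092 22 x 0.4373 0.4601 y 0.3353 0.3608
0.102 19 x 0.4411 0.4612 y 0.3330 0.3573
0.112 20 x 0.4415 0.4635 y 0.3326 0.3567
0.122 21 x 0.4459 0.4661 y 0.3314 0.3556
0.132 18 x 0.4408 0.4685 y 0.3310 0.3498
0.142 28 x 0.4452 0.4687 y 0.3295 0.3571
0.152 15 x 0.4427 0.4699 y 0.3284 0.3573
0.162 63 x 0.4365 0.4823 y 0.3129 0.3616
0.172 96 x 0.4300 0.4845 y 0.3106 0.3685
0.182 11 x 0.4318 0.4837 y 0.3111 0.3677
w2
0.061 1360 x 0.4172 0.4689 y 0.3211 0.3782
0.071 93 x 0.4303 0.4519 y 0.3383 0.3635
0.081 103 x 0.4324 0.4523 y 0.3365 0.3633
0.091 124 x 0.4327 0.4518 y 0.3369 0.3633
0.101 141 x 0.4329 0.4526 y 0.3369 0.3632
0.111 163 x 0.4333 0.4568 y 0.3386 0.3631
0.121 255 x 0.4336 0.4596 y 0.3376 0.3631
0.131 315 x 0.4340 0.4601 y 0.3372 0.3625
0.141 211 x 0.4364 0.4603 y 0.3370 0.3562
0.151 590 x 0.4437 0.4632 y 0.3349 0.3545
0.161 2081 x 0.4280 0.4695 y 0.3263 0.3738
0.171 4695 x 0.4283 0.4760 y 0.3214 0.3733
0.181 182 x 0.4274 0.4775 y 0.3174 0.3769
```

The canister tilts only about 0.15 rad, with the foot swung slightly past vertical. Pressing it onto the pad should square it up. I'll carry it over the pad.

>>> drive_tool(
  claw=[45,45,45,45,45,45,45,45],
  slide=[
    [0.01,-0.02,0.03],
    [0.04,-0.08,0.06],
    [0.07,-0.15,0.06],
    [0.1,-0.22,0.06],
    [0.13,-0.29,0.06],
    [0.16,-0.36,0.06],
    [0.19,-0.42,0.06],
    [0.21,-0.47,0.06],
  ],
  yaw=[0,0,0,0,0,0,0,0],
  newtons=25,
)

```text
time: 3.68
tool_pos: [0.5607, 0.1057, 0.3535]
tcp_rot: [-0.997, -2.975, 0.004]
wrist_force: [0.0, -0.4, -3.7]
width: 0.57
grip_force: 26.9
```

>>> drive_tool(
  claw=[45,45,45,45,45,45,45,45],
  slide=[
    [0.03,-0.06,0],
    [0.05,-0.11,0],
    [0.07,-0.15,0],
    [0.081,-0.182,0],
    [0.081,-0.182,-0.03],
    [0.081,-0.182,-0.06],
    [0.081,-0.182,-0.1],
    [0.081,-0.182,-0.1],
  ],
  yaw=[0,0,0,0,0,0,0,0],
  newtons=25,
)

```text
time: 4.35
tool_pos: [0.5981, 0.0169, 0.299]
tcp_rot: [-0.993, -2.967, 0.007]
wrist_force: [-2.8, 1.0, -5.4]
width: 0.569
grip_force: 27.1
```

Run:
```python
from tilt import *
p=bot.read_state()['tool_pos']; print(p)
snap('scene','s3'); snap('wrist','w3')
for t in('s3','w3'): print(t); tilt(t,p)
P,C=cloud(load('w3'));m=(np.hypot(P[:,0]-.6,P[:,1]-.018)<.1)&(C.sum(1)<90)&(abs(P[:,2])<.02);Q=P[m];print('pad',len(Q),np.percentile(Q,[1,50,99],axis=0))
```

```text
[0.5981 0.0169 0.299 ]
s3
0.035 94 x 0.5549 0.6140 y -0.0061 0.0514
0.045 24 x 0.5732 0.6031 y 0.0026 0.0263
0.055 24 x 0.5818 0.6043 y 0.0023 0.0241
0.065 27 x 0.5828 0.6058 y 0.0015 0.0285
0.075 29 x 0.5835 0.6063 y 0.0022 0.0299
0.085 28 x 0.5825 0.6064 y 0.0017 0.0286
0.095 27 x 0.5859 0.6069 y 0.0010 0.0276
0.105 30 x 0.5835 0.6083 y 0.0006 0.0236
0.115 33 x 0.5841 0.6084 y 0.0005 0.0252
0.125 37 x 0.5785 0.6218 y -0.0123 0.0317
0.135 142 x 0.5752 0.6212 y -0.0153 0.0390
0.145 62 x 0.5701 0.6215 y -0.0179 0.0410
0.155 9 x 0.5787 0.6220 y -0.0181 0.0383
w3
0.036 1416 x 0.5535 0.6062 y -0.0067 0.0526
0.046 107 x 0.5589 0.5883 y 0.0115 0.0378
0.056 114 x 0.5695 0.5895 y 0.0115 0.0377
0.066 135 x 0.5703 0.5900 y 0.0111 0.0376
0.076 152 x 0.5710 0.5907 y 0.0115 0.0374
0.086 179 x 0.5716 0.5924 y 0.0102 0.0372
0.096 284 x 0.5725 0.5987 y 0.0116 0.0370
0.106 350 x 0.5732 0.5995 y 0.0111 0.0364
0.116 248 x 0.5747 0.6001 y 0.0107 0.0334
0.126 777 x 0.5833 0.6044 y 0.0075 0.0290
0.136 2559 x 0.5688 0.6173 y -0.0046 0.0476
0.146 4084 x 0.5688 0.6147 y -0.0060 0.0475
0.156 181 x 0.5684 0.6178 y -0.0087 0.0505Traceback (most recent call last):
  File "<stdin>", line 5, in <module>
    return _quantile_unchecked(
        a, q, axis, out, overwrite_input, method, keepdims, weights)
    return _ureduce(a,
                    func=_quantile_ureduce_func,
    ...<5 lines>...
                    overwrite_input=overwrite_input,
                    method=method)
    r = func(a, **kwargs)
    result = _quantile(arr,
                       quantiles=q,
    ...<2 lines>...
                       out=out,
                       weights=wgt)
    slices_having_nans = np.isnan(arr[-1, ...])
                                  ~~~^^^^^^^^^
IndexError: index -1 is out of bounds for axis 0 with size 0
```

Tilt is now about 0.05 rad. I'll lower onto the pad slowly with a small +x correction.

>>> drive_tool(
  claw=[45,45,45,45,45,45,45,45],
  slide=[
    [0.012,-0.004,-0.01],
    [0.012,-0.004,-0.02],
    [0.012,-0.004,-0.03],
    [0.012,-0.004,-0.036],
    [0.012,-0.004,-0.042],
    [0.012,-0.004,-0.048],
    [0.012,-0.004,-0.052],
    [0.012,-0.004,-0.052],
  ],
  yaw=[0,0,0,0,0,0,0,0],
  newtons=25,
)

```text
time: 5.12
tool_pos: [0.607, 0.0153, 0.2802]
tcp_rot: [-0.996, -2.979, 0.0]
wrist_force: [0.5, 0.4, -4.0]
width: 0.57
grip_force: 27.2
```

>>> drive_tool(
  claw=[45,45,45,45,45,45],
  slide=[
    [0,0,-0.006],
    [0,0,-0.012],
    [0,0,-0.016],
    [0,0,-0.02],
    [0,0,-0.022],
    [0,0,-0.022],
  ],
  yaw=[0,0,0,0,0,0],
  newtons=25,
)

```text
time: 5.62
tool_pos: [0.6101, 0.0146, 0.2774]
tcp_rot: [0.992, 2.97, 0.003]
wrist_force: [-5.4, -2.8, 24.4]
width: 0.563
grip_force: 28.1
```

Run:
```python
from tilt import *
s=bot.read_state();p=s['tool_pos']; print(p,s['wrist_force'])
snap('scene','s4'); snap('wrist','w4')
for t in('s4','w4'): print(t); tilt(t,p)
```

```text
[0.6101 0.0146 0.2774] [-5.4155 -2.8208 24.4006]
s4
0.014 90 x 0.5684 0.6297 y -0.0065 0.0513
0.024 25 x 0.5923 0.6169 y 0.0004 0.0285
0.034 30 x 0.5907 0.6180 y 0.0007 0.0275
0.044 24 x 0.5912 0.6188 y -0.0003 0.0253
0.054 28 x 0.5901 0.6197 y 0.0007 0.0241
0.064 26 x 0.5977 0.6213 y 0.0002 0.0221
0.074 25 x 0.6033 0.6216 y -0.0010 0.0271
0.084 27 x 0.6006 0.6235 y -0.0014 0.0261
0.094 28 x 0.5978 0.6237 y -0.0013 0.0245
0.104 40 x 0.5961 0.6341 y -0.0160 0.0285
0.114 146 x 0.5904 0.6378 y -0.0187 0.0370
0.124 74 x 0.5847 0.6380 y -0.0197 0.0391
0.134 9 x 0.5915 0.6368 y -0.0206 0.0361
w4
0.014 1526 x 0.5640 0.6169 y -0.0106 0.0529
0.024 133 x 0.5649 0.5990 y 0.0115 0.0378
0.034 147 x 0.5806 0.6010 y 0.0104 0.0373
0.044 161 x 0.5817 0.6015 y 0.0096 0.0369
0.054 186 x 0.5828 0.6025 y 0.0098 0.0364
0.064 220 x 0.5840 0.6042 y 0.0090 0.0361
0.074 304 x 0.5850 0.6117 y 0.0090 0.0356
0.084 443 x 0.5862 0.6127 y 0.0092 0.0352
0.094 390 x 0.5872 0.6139 y 0.0087 0.0332
0.104 1019 x 0.5966 0.6202 y 0.0036 0.0279
0.114 3565 x 0.5832 0.6312 y -0.0085 0.0448
0.124 2858 x 0.5831 0.6271 y -0.0090 0.0460
0.134 187 x 0.5827 0.6326 y -0.0118 0.0480
```

The foot is on the pad and the canister leans about 0.1 rad toward +x. I'll ease it upright, then release.

>>> drive_tool(
  claw=[45,45,45,45,55,65,75,85],
  slide=[
    [-0.008,0.004,0.004],
    [-0.016,0.008,0.006],
    [-0.02,0.01,0.006],
    [-0.02,0.01,0.006],
    [-0.02,0.01,0.006],
    [-0.02,0.01,0.006],
    [-0.02,0.01,0.006],
    [-0.02,0.01,0.006],
  ],
  yaw=[0,0,0,0,0,0,0,0],
  newtons=25,
)

```text
time: 6.38
tool_pos: [0.5968, 0.0203, 0.2719]
tcp_rot: [-0.996, -2.978, 0.001]
wrist_force: [0.0, -0.7, -0.3]
width: 0.988
grip_force: 0.0
```

>>> drive_tool(
  claw=[85,85,85,85,85,85,85,85],
  slide=[
    [0,0,0],
    [0,0,0],
    [0,0,0.04],
    [0,0,0.1],
    [0,0,0.16],
    [0,0,0.2],
    [0,0,0.2],
    [0,0,0.2],
  ],
  yaw=[0,0,0,0,0,0,0,0],
  newtons=25,
)

```text
time: 7.05
tool_pos: [0.5978, 0.0202, 0.3745]
tcp_rot: [0.995, 2.976, 0.002]
wrist_force: [-0.3, -0.3, -1.7]
width: 0.997
grip_force: 0.0
```

Run:
```python
from tilt import *
s=bot.read_state();p=s['tool_pos']; print(p,s['wrist_force'],s['width'])
for n in('scene','wrist','top'):
    c=snap(n,n[0]+'5'); P,C=cloud(c); m=(np.hypot(P[:,0]-.6,P[:,1]-.018)<.05)&(P[:,2]>.105)&(P[:,2]<.135);Q=P[m]; print(n,len(Q),np.percentile(Q[:,2],[2,50,98]))
    for k in(.115,.118):
        q=Q[Q[:,2]>k]; 
        if len(q)>5: print('  rim bbox',q[:,:2].min(0),q[:,:2].max(0),(q[:,:2].min(0)+q[:,:2].max(0))/2, cv2.minEnclosingCircle(q[:,:2].astype(np.float32)))
    m=(np.hypot(P[:,0]-.6,P[:,1]-.018)<.07)&(P[:,2]<.013)&(C.sum(1)<100);Q=P[m]
    if len(Q): print('  pad',cv2.minEnclosingCircle(Q[:,:2].astype(np.float32)))
a=load('s5')['color'][150:270,200:330];b=load('w5')['color']
cv2.imwrite('pics/c5.png',np.hstack([cv2.resize(a,(400,370)),cv2.resize(b,(400,370))])[:,:,::-1])
```

```text
[0.5978 0.0202 0.3745] [-0.302  -0.3312 -1.7493] 0.9972607887684926
scene 183 [0.1078 0.1193 0.1235]
  rim bbox [ 0.5707 -0.0049] [0.6225 0.0457] [0.5966 0.0204] ((0.5971143841743469, 0.018994057551026344), 0.02724623680114746)
  rim bbox [ 0.5707 -0.0048] [0.6225 0.0457] [0.5966 0.0205] ((0.5971143841743469, 0.018994057551026344), 0.02724623680114746)
  pad ((0.6041762828826904, 0.01666238345205784), 0.057978011667728424)
wrist 2420 [0.1069 0.1212 0.123 ]
  rim bbox [ 0.5695 -0.005 ] [0.6202 0.0461] [0.5948 0.0206] ((0.5951724648475647, 0.02048339508473873), 0.02598758041858673)
  rim bbox [ 0.5695 -0.005 ] [0.6202 0.0461] [0.5948 0.0206] ((0.5951724648475647, 0.02048339508473873), 0.02598758041858673)
  pad ((0.5730459690093994, 0.002707533538341522), 9.999999747378752e-05)
top 130 [0.106  0.1182 0.1238]
  rim bbox [ 0.5687 -0.0019] [0.6086 0.0452] [0.5887 0.0217] ((0.5929227471351624, 0.021777993068099022), 0.025015581399202347)
  rim bbox [ 0.5687 -0.0019] [0.608  0.0452] [0.5884 0.0217] ((0.5929227471351624, 0.021777993068099022), 0.025015581399202347)
  pad ((0.600616991519928, 0.020445505157113075), 0.05589361488819122)
```

View pics/c5.png

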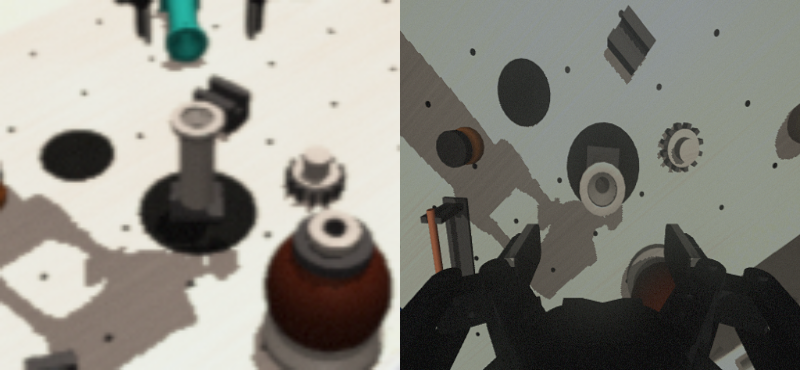

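The left half shows the canister standing upright on the large pad, rim at about (198,118), and the bystanders untouched. Measured canister centre is about (0.5955, 0.0205), some 7 mm from the pad centre. Next is the rod.

>>> drive_tool(
  claw=[85,85,85,85,85,85,85,85],
  slide=[
    [-0.177,-0.504,0],
    [-0.177,-0.504,0],
    [-0.177,-0.504,0],
    [-0.177,-0.504,0],
    [-0.177,-0.504,-0.03],
    [-0.177,-0.504,-0.086],
    [-0.177,-0.504,-0.086],
    [-0.177,-0.504,-0.086],
  ],
  yaw=[-0.0155,-0.0155,-0.0155,-0.0155,-0.0155,-0.0155,-0.0155,-0.0155],
  newtons=25,
)

```text
time: 7.87
tool_pos: [0.5052, -0.2345, 0.324]
tcp_rot: [-1.071, -2.943, 0.001]
wrist_force: [-1.4, 0.6, -1.0]
width: 0.995
grip_force: 0.0
```

>>> drive_tool(
  claw=[40,40,40,40],
  slide=[
    [0,0,0],
    [0,0,0],
    [0,0,0],
    [0,0,0],
  ],
  yaw=[0,0,0,0],
)

```text
time: 8.2
tool_pos: [0.5095, -0.2307, 0.3303]
tcp_rot: [1.065, 2.954, 0.0]
wrist_force: [-0.6, 0.2, 0.2]
width: 0.473
grip_force: 0.0
```

Run:
```python
from h import *
s=bot.read_state(); print(s['tool_pos'],s['tcp_rot'],s['width'])
c=snap('wrist','w6'); P,C=cloud(c)
m=(np.hypot(P[:,0]-.5475,P[:,1]+.2635)<.11)&(P[:,2]>.045)&(P[:,2]<.07)&(C[:,0]>C[:,2]+40)
Q=P[m];o=Q[:,:2].mean(0);d=np.linalg.svd(Q[:,:2]-o)[2][0];d*=np.sign(d[0]);S=(Q[:,:2]-o)@d
print(len(Q),np.degrees(np.arctan2(d[1],d[0])),S.min(),S.max(),'ends',o+d*S.min(),o+d*S.max(),'tool off-line',(s['tool_pos'][:2]-o)@[-d[1],d[0]],'tool s from near end',(s['tool_pos'][:2]-o)@d-S.min(),np.percentile(Q[:,2],[2,50,98]))
```

```text
[ 0.5095 -0.2307  0.3303] [1.0655 2.9542 0.0001] 0.47345675506272894
1028 -40.13028676162329 -0.0669287555985951 0.10443846722739623 ends [ 0.4788 -0.2069] [ 0.6099 -0.3173] tool off-line 0.0015235204441567483 tool s from near end 0.038794965820254504 [0.0579 0.0603 0.0618]
```

View pics/w6.png

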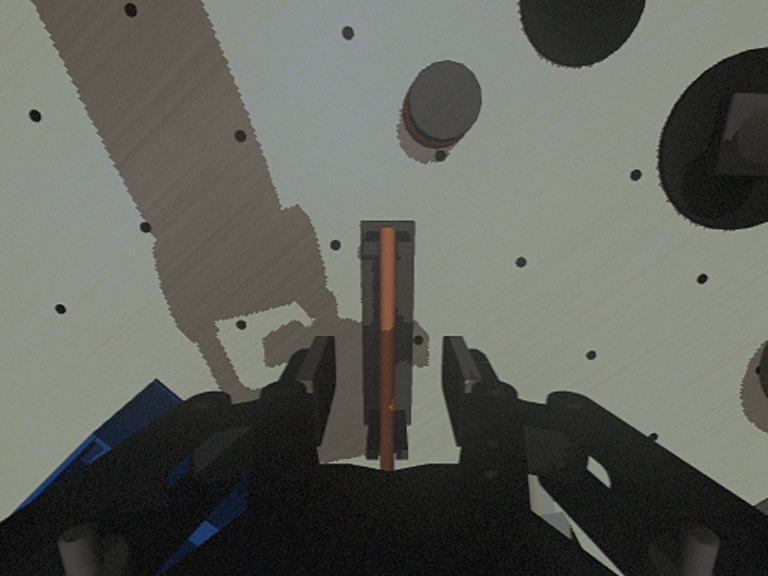

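The wrist view shows the rod along column 388, from (388,228) to (388,465), centred between the fingers. The near upright is at about row 245. I'll descend and grip.

>>> drive_tool(
  claw=[40,40,40,40,40,40,40,40],
  slide=[
    [-0.002,-0.002,-0.06],
    [-0.002,-0.002,-0.12],
    [-0.002,-0.002,-0.17],
    [-0.002,-0.002,-0.21],
    [-0.002,-0.002,-0.23],
    [-0.002,-0.002,-0.24],
    [-0.002,-0.002,-0.24],
    [-0.002,-0.002,-0.24],
  ],
  yaw=[0,0,0,0,0,0,0,0],
)

```text
time: 8.92
tool_pos: [0.5085, -0.2328, 0.2108]
tcp_rot: [1.067, 2.953, -0.0]
wrist_force: [0.7, 0.3, 0.3]
width: 0.467
grip_force: 0.0
```

>>> drive_tool(
  claw=[30,20,10,5,5,5,5,5],
  slide=[
    [0,0,0],
    [0,0,0],
    [0,0,0],
    [0,0,0],
    [0,0,0],
    [0,0,0],
    [0,0,0],
    [0,0,0],
  ],
  yaw=[0,0,0,0,0,0,0,0],
  newtons=20,
)

```text
time: 9.58
tool_pos: [0.5086, -0.2328, 0.2109]
tcp_rot: [1.068, 2.952, 0.001]
wrist_force: [2.2, 2.4, 5.4]
width: 0.106
grip_force: 20.0
```

>>> drive_tool(
  claw=[5,5,5,5,5,5,5,5],
  slide=[
    [0,0,0.02],
    [0,0,0.06],
    [0,0,0.12],
    [0,0,0.18],
    [0,0,0.24],
    [0,0,0.3],
    [0,0,0.3],
    [0,0,0.3],
  ],
  yaw=[0,0,0,0,0,0,0,0],
  newtons=20,
)

```text
time: 10.25
tool_pos: [0.5079, -0.2332, 0.3622]
tcp_rot: [1.067, 2.951, -0.002]
wrist_force: [-0.0, -0.1, -1.7]
width: 0.109
grip_force: 19.9
```

```bash
cat > rod.py <<'E'
from h import *
def rod(tag):
    s=bot.read_state(); p=s['tool_pos']; out=[]
    for n in('scene','wrist'):
        c=snap(n,n[0]+tag); P,C=cloud(c)
        m=(np.linalg.norm(P-(p-[0,0,.155]),axis=1)<.19)&(P[:,2]>.01)&(C[:,0]>1.6*C[:,2])&(C[:,0]>1.35*C[:,1])&(C[:,0]>45); Q=P[m]
        if len(Q)<10: print(n,'few',len(Q)); continue
        o=np.median(Q,0); k=np.linalg.norm(Q-o,axis=1)<.15; Q=Q[k]
        o=Q.mean(0); d=np.linalg.svd(Q-o)[2][0]; r=np.linalg.norm((Q-o)-np.outer((Q-o)@d,d),axis=1); Q=Q[r<.008]
        o=Q.mean(0); d=np.linalg.svd(Q-o)[2][0]; d*=-np.sign(d[2]); S=(Q-o)@d
        print(n,len(Q),'dir',d,'tilt %.3f'%np.arccos(-d[2]),'top',o+d*S.min(),'low',o+d*S.max())
    print(p,s['width'],s['grip_force'],s['wrist_force'],s['time'])
E
python3 -c "
from rod import *; rod('7')"
```

```text
scene 139 dir [ 0.7766 -0.6299 -0.012 ] tilt 1.559 top [ 0.4941 -0.2221  0.2109] low [ 0.6177 -0.3224  0.2089]
wrist 2458 dir [ 0.7692 -0.6389 -0.0105] tilt 1.560 top [ 0.4759 -0.2079  0.209 ] low [ 0.5339 -0.2561  0.2082]
[ 0.5079 -0.2332  0.3622] 0.10876977697527568 19.875793755054474 [-0.0011 -0.0975 -1.6623] 10.25
```

The rod stays level in the grip. I'll carry it over clear bench and ease the finger opening so gravity swings the long side down.

>>> drive_tool(
  claw=[5,5,5,5,5,8,8.5,8.5],
  slide=[
    [-0.07,-0.01,-0.01],
    [-0.14,-0.02,-0.03],
    [-0.2,-0.03,-0.06],
    [-0.216,-0.035,-0.08],
    [-0.216,-0.035,-0.08],
    [-0.216,-0.035,-0.08],
    [-0.216,-0.035,-0.08],
    [-0.216,-0.035,-0.08],
  ],
  yaw=[0,0,0,0,0,0,0,0],
)

```text
time: 11.02
tool_pos: [0.4011, -0.2505, 0.3204]
tcp_rot: [1.067, 2.953, -0.0]
wrist_force: [0.2, 0.2, -1.8]
width: 0.105
grip_force: 19.9
```

>>> drive_tool(
  claw=[9,9,9],
  slide=[
    [0,0,0],
    [0,0,0],
    [0,0,0],
  ],
  yaw=[0,0,0],
)

```text
time: 11.27
tool_pos: [0.4004, -0.2502, 0.3201]
tcp_rot: [1.067, 2.954, -0.0]
wrist_force: [0.7, 0.3, -0.9]
width: 0.11
grip_force: 19.9
```

>>> drive_tool(
  claw=[9.3,9.3,9.3],
  slide=[
    [0,0,0],
    [0,0,0],
    [0,0,0],
  ],
  yaw=[0,0,0],
)

```text
time: 11.52
tool_pos: [0.3998, -0.2502, 0.3197]
tcp_rot: [1.068, 2.954, -0.0]
wrist_force: [-0.8, -0.9, -1.3]
width: 0.109
grip_force: 12.9
```

```bash
python3 -c "
from rod import *; rod('8')"
```

```text
scene 146 dir [ 0.7718 -0.6355 -0.0219] tilt 1.549 top [ 0.3979 -0.2482  0.1679] low [ 0.5091 -0.3397  0.1648]
wrist 2432 dir [ 0.7667 -0.6419 -0.0111] tilt 1.560 top [ 0.3685 -0.225   0.1689] low [ 0.4263 -0.2733  0.168 ]
[ 0.3998 -0.2502  0.3197] 0.10917731938878428 12.935651689767838 [-0.7697 -0.8755 -1.2602] 11.5167
```

The finger opening controls the force well, so I'll continue in small steps.

>>> drive_tool(
  claw=[9.4,9.4,9.4],
  slide=[
    [0,0,0],
    [0,0,0],
    [0,0,0],
  ],
  yaw=[0,0,0],
)

```text
time: 11.87
tool_pos: [0.3997, -0.2502, 0.3197]
tcp_rot: [1.068, 2.954, -0.0]
wrist_force: [-0.7, 0.6, -1.1]
width: 0.109
grip_force: 10.7
```

>>> drive_tool(
  claw=[9.47,9.47,9.47,9.47],
  slide=[
    [0,0,0],
    [0,0,0],
    [0,0,0],
    [0,0,0],
  ],
  yaw=[0,0,0,0],
)

```text
time: 12.2
tool_pos: [0.3997, -0.2502, 0.3197]
tcp_rot: [-1.068, -2.954, 0.0]
wrist_force: [-0.8, 0.2, -1.0]
width: 0.108
grip_force: 9.2
```

```bash
python3 -c "
from rod import *; rod('9')"
```

```text
scene 144 dir [ 0.7718 -0.6356 -0.0213] tilt 1.549 top [ 0.3976 -0.2479  0.1679] low [ 0.5096 -0.3402  0.1648]
wrist 2420 dir [ 0.767  -0.6415 -0.0137] tilt 1.557 top [ 0.3685 -0.2251  0.1689] low [ 0.427  -0.274   0.1679]
[ 0.3997 -0.2502  0.3197] 0.10771844664268726 9.164496213197708 [-0.8235  0.2391 -1.0398] 12.2
```

>>> drive_tool(
  claw=[9.58,9.58,9.58,9.58],
  slide=[
    [0,0,0],
    [0,0,0],
    [0,0,0],
    [0,0,0],
  ],
  yaw=[0,0,0,0],
)

```text
time: 12.63
tool_pos: [0.3997, -0.2502, 0.3197]
tcp_rot: [-1.068, -2.954, -0.0]
wrist_force: [0.5, -0.3, -1.3]
width: 0.111
grip_force: 6.9
```

>>> drive_tool(
  claw=[9.66,9.66,9.66,9.66],
  slide=[
    [0,0,0],
    [0,0,0],
    [0,0,0],
    [0,0,0],
  ],
  yaw=[0,0,0,0],
)

```text
time: 12.97
tool_pos: [0.3997, -0.2502, 0.3197]
tcp_rot: [-1.068, -2.954, 0.0]
wrist_force: [0.4, 0.9, -0.6]
width: 0.115
grip_force: 5.8
```

```bash
python3 -c "
from rod import *; rod('10')"
```

```text
scene 174 dir [ 0.6327 -0.5284 -0.5661] tilt 0.969 top [ 0.3937 -0.2451  0.1732] low [ 0.4897 -0.3253  0.0873]
wrist 1791 dir [ 0.6067 -0.5075 -0.6119] tilt 0.912 top [ 0.3752 -0.2306  0.1907] low [ 0.4804 -0.3186  0.0846]
[ 0.3997 -0.2502  0.3197] 0.11499642310192087 5.797771587967873 [ 0.4378  0.8793 -0.577 ] 12.9667
```

The rod is pivoting without slipping. I'll continue.

>>> drive_tool(
  claw=[9.72,9.72,9.72,9.72,9.72,9.72],
  slide=[
    [0,0,0],
    [0,0,0],
    [0,0,0],
    [0,0,0],
    [0,0,0],
    [0,0,0],
  ],
  yaw=[0,0,0,0,0,0],
)

```text
time: 13.57
tool_pos: [0.3997, -0.2502, 0.3197]
tcp_rot: [1.068, 2.954, -0.0]
wrist_force: [-1.0, -0.2, -0.7]
width: 0.115
grip_force: 4.7
```

```bash
python3 -c "
from rod import *; rod('11')"
```

```text
scene 173 dir [ 0.6021 -0.4859 -0.6335] tilt 0.885 top [ 0.3897 -0.2428  0.1776] low [ 0.4853 -0.32    0.077 ]
wrist 1749 dir [ 0.6037 -0.5044 -0.6173] tilt 0.905 top [ 0.3752 -0.2307  0.1911] low [ 0.4815 -0.3195  0.0824]
[ 0.3997 -0.2502  0.3197] 0.11536622811294883 4.709824025630951 [-0.9828 -0.1818 -0.6644] 13.5667
```

>>> drive_tool(
  claw=[9.78,9.78,9.78,9.78,9.78],
  slide=[
    [0,0,0],
    [0,0,0],
    [0,0,0],
    [0,0,0],
    [0,0,0],
  ],
  yaw=[0,0,0,0,0],
)

```text
time: 14.08
tool_pos: [0.3997, -0.2502, 0.3197]
tcp_rot: [-1.068, -2.954, -0.0]
wrist_force: [0.7, 0.8, -0.6]
width: 0.111
grip_force: 3.6
```

>>> drive_tool(
  claw=[9.82,9.82,9.82,9.82,9.82],
  slide=[
    [0,0,0],
    [0,0,0],
    [0,0,0],
    [0,0,0],
    [0,0,0],
  ],
  yaw=[0,0,0,0,0],
)

```text
time: 14.5
tool_pos: [0.3997, -0.2502, 0.3196]
tcp_rot: [-1.068, -2.954, -0.0]
wrist_force: [-0.7, 0.8, -1.2]
width: 0.118
grip_force: 3.1
```

```bash
python3 -c "
from rod import *; rod('12')"
```

```text
scene 21 dir [ 0.5172 -0.1363 -0.8449] tilt 0.564 top [ 0.4189 -0.2679  0.1302] low [ 0.4283 -0.2704  0.1147]
wrist 733 dir [ 0.4635 -0.3884 -0.7964] tilt 0.649 top [ 0.3806 -0.2353  0.1967] low [ 0.4518 -0.295   0.0744]
[ 0.3997 -0.2502  0.3196] 0.1179794971519708 3.10811597853899 [-0.7497  0.7921 -1.2036] 14.5
```

>>> drive_tool(
  claw=[9.85,9.85,9.85,9.85,9.85],
  slide=[
    [0,0,0],
    [0,0,0],
    [0,0,0],
    [0,0,0],
    [0,0,0],
  ],
  yaw=[0,0,0,0,0],
)

```text
time: 15.02
tool_pos: [0.3997, -0.2502, 0.3197]
tcp_rot: [-1.068, -2.954, 0.0]
wrist_force: [-0.4, -0.0, -0.4]
width: 0.114
grip_force: 2.5
```

>>> drive_tool(
  claw=[9.88,9.88,9.88,9.88,9.88],
  slide=[
    [0,0,0],
    [0,0,0],
    [0,0,0],
    [0,0,0],
    [0,0,0],
  ],
  yaw=[0,0,0,0,0],
)

```text
time: 15.43
tool_pos: [0.3997, -0.2502, 0.3197]
tcp_rot: [-1.068, -2.954, 0.0]
wrist_force: [-0.2, 0.6, -1.6]
width: 0.117
grip_force: 2.1
```

```bash
python3 -c "
from rod import *; rod('13')"
```

```text
scene 19 dir [ 0.3038 -0.016  -0.9526] tilt 0.309 top [ 0.4078 -0.2588  0.1361] low [ 0.4145 -0.2591  0.1151]
wrist 484 dir [ 0.8924  0.43   -0.137 ] tilt 1.433 top [ 0.3832 -0.2428  0.1979] low [ 0.3965 -0.2364  0.1958]
[ 0.3997 -0.2502  0.3197] 0.11744946787969043 2.1379994228482246 [-0.2294  0.6376 -1.6398] 15.4333
```

>>> drive_tool(
  claw=[9.91,9.91,9.91,9.91,9.91],
  slide=[
    [0,0,0],
    [0,0,0],
    [0,0,0],
    [0,0,0],
    [0,0,0],
  ],
  yaw=[0,0,0,0,0],
)

```text
time: 15.95
tool_pos: [0.3997, -0.2502, 0.3197]
tcp_rot: [1.068, 2.954, 0.0]
wrist_force: [-0.1, -0.6, -0.8]
width: 0.115
grip_force: 1.5
```

```bash
python3 -c "
from rod import *; rod('14')
a=load('s14')['color'];b=load('w14')['color'];p=bot.read_state()['tool_pos']-[0,0,.17];c=load('s14')
q=np.array(c['rotation']).T@(p-c['eye']);u=c['mtx'][0,0]*q[0]/-q[2]+c['mtx'][0,2];v=-c['mtx'][1,1]*q[1]/-q[2]+c['mtx'][1,2];u,v=int(u),int(v);print(u,v)
cv2.imwrite('pics/c14.png',np.hstack([cv2.resize(a[v-50:v+50,u-45:u+45],(400,444),interpolation=2),cv2.resize(b[100:340,150:366],(400,444),interpolation=2)])[:,:,::-1])
"
```

```text
scene 19 dir [ 0.1876 -0.0434 -0.9813] tilt 0.194 top [ 0.4086 -0.258   0.1365] low [ 0.4131 -0.259   0.1131]
wrist 479 dir [ 0.9911  0.1199 -0.0587] tilt 1.512 top [ 0.3828 -0.2414  0.1976] low [ 0.3985 -0.2395  0.1966]
[ 0.3997 -0.2502  0.3197] 0.11533237619415132 1.4715254679322243 [-0.0831 -0.5608 -0.7954] 15.95
144 186
```

View pics/c14.png

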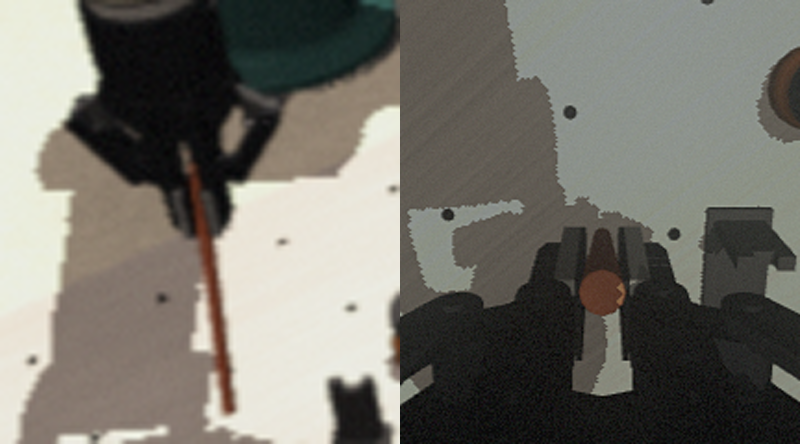

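The left crop shows the rod hanging, low end at (228,410) and finger exit at (203,235). The right crop shows the upper end at (602,292). I'll intersect those pixel rays with the swing plane for the tilt.

```bash
cat >> rod.py <<'E'
def plane(c,u,v,g,yaw=50.3):   # ray hit with vertical swing plane through grasp g; returns s along d and z
    n=np.array([np.cos(np.radians(yaw)),np.sin(np.radians(yaw)),0]); d=np.array([n[1],-n[0],0])
    r=np.array(c['rotation'])@ray(c,u,v); e=np.array(c['eye']); P=e+r*((g-e)@n)/(r@n); return P,(P-g)@d,P[2]-g[2]
E
python3 -c "
from rod import *
c=load('s14');g=bot.read_state()['tool_pos']-[0,0,.155]
for u,v in((203,235),(210,270),(220,340),(228,410)):
  P,s,z=plane(c,99+u/4.444,136+v/4.44,g); print(P,s,z)
w=load('w14');print(plane(w,150+202*216/400,100+292*240/444,g))
"
```

```text
[ 0.4038 -0.2536  0.1451] 0.005310308890749686 -0.019552149446565387
[ 0.4067 -0.256   0.1192] 0.009089748866958153 -0.04544104040541877
[ 0.418  -0.2654  0.0717] 0.0237889395989506 -0.0929910490875702
[ 0.4324 -0.2773  0.0257] 0.042427911003870424 -0.13896125066398737
(array([ 0.7313, -0.5255, -0.5985]), np.float64(0.4309895994280606), np.float64(-0.7631361367275793))
```

The rod is tilted about 0.3 rad. I'll touch its low end on clear bench and drag it upright with a light grip.

>>> drive_tool(
  claw=[9.72,9.72,9.72,9.72,9.72],
  slide=[
    [0,0,-0.02],
    [0,0,-0.04],
    [0,0,-0.05],
    [0,0,-0.055],
    [0,0,-0.055],
  ],
  yaw=[0,0,0,0,0],
)

```text
time: 16.47
tool_pos: [0.3994, -0.25, 0.2913]
tcp_rot: [-1.068, -2.953, -0.001]
wrist_force: [-0.1, -0.1, 0.4]
width: 0.116
grip_force: 4.3
```

>>> drive_tool(
  claw=[9.72,9.72,9.72,9.72,9.72,9.72,9.72,9.72],
  slide=[
    [0.008,-0.006,0.003],
    [0.0154,-0.0128,0.005],
    [0.023,-0.019,0.007],
    [0.0308,-0.0256,0.009],
    [0.046,-0.038,0.011],
    [0.0615,-0.051,0.012],
    [0.069,-0.0575,0.012],
    [0.069,-0.0575,0.012],
  ],
  yaw=[0,0,0,0,0,0,0,0],
)

```text
time: 17.13
tool_pos: [0.4355, -0.28, 0.2985]
tcp_rot: [1.068, 2.953, -0.001]
wrist_force: [-1.0, -0.3, -0.2]
width: 0.112
grip_force: 4.2
```

```bash
cat >> rod.py <<'E'
def low(tag):  # reddish thin pixels below the fingers in the scene view
    c=snap('scene',tag); s=bot.read_state(); g=s['tool_pos']-[0,0,.155]; h=c['color'].astype(int)
    f=lambda p:(lambda q:(c['mtx'][0,0]*q[0]/-q[2]+c['mtx'][0,2],-c['mtx'][1,1]*q[1]/-q[2]+c['mtx'][1,2]))(np.array(c['rotation']).T@(p-c['eye']))
    u0,v0=f(g-[0,0,.025]); u1,v1=f(g-[0,0,.15])
    pts=[]
    for v in range(int(v0),int(v1)+6):
        r=h[v]; x=np.arange(512); k=(abs(x-(u0+u1)/2)<25)&(r[:,0]>1.6*r[:,2])&(r[:,0]>1.3*r[:,1])
        if k.any(): pts.append(((x[k]).mean(),v))
    o=np.array([plane(c,u,v,g)[1:] for u,v in pts]); k=np.polyfit(o[:,1],o[:,0],1)
    print('n',len(o),'tilt(+=low end toward d) %.3f'%-k[0],'first',o[0],'low',o[-1],'s at grasp %.4f'%k[1], 's at low %.4f'%np.polyval(k,o[-1,1])); print(g,s['grip_force'],s['wrist_force'],s['time'])
E
python3 -c "
from rod import *; low('s15')"
```

```text
n 37 tilt(+=low end toward d) 0.342 first [ 0.0094 -0.0138] low [ 0.042  -0.1228] s at grasp -0.0006 s at low 0.0414
[ 0.4348 -0.2795  0.1432] 4.214292392134666 [-0.5142  0.9468 -0.5768] 17.1833
```

The low end slides on the bench, so the tilt is still 0.34. I'll push the low end against the fixed rest upright's outer face, with rod and push direction both along the rest's axis.

>>> drive_tool(
  claw=[9.6,9.6,9.6,9.6,9.6,9.6,9.6,9.6],
  slide=[
    [0,0,0.06],
    [0,0,0.124],
    [0.004,0.06,0.124],
    [0.01,0.13,0.124],
    [0.016,0.19,0.124],
    [0.016,0.2066,0.124],
    [0.016,0.2066,0.09],
    [0.016,0.2066,0.063],
  ],
  yaw=[0,0,0,0,0,0,0,0],
)

```text
time: 17.85
tool_pos: [0.4423, -0.1749, 0.3299]
tcp_rot: [1.065, 2.954, -0.001]
wrist_force: [-0.8, -0.4, -2.7]
width: 0.118
grip_force: 6.4
```

```bash
python3 -c "
from rod import *; low('s16')
P,C=cloud(load('w6')); d=np.array([.767,-.642]);o=np.array([.5475,-.2635]);S=(P[:,:2]-o)@d;W=(P[:,:2]-o)@[.642,.767]
m=(abs(W)<.018)&(abs(S)<.1)&(C.sum(1)<200)
for a in np.arange(-.092,-.06,.003):
  k=m&(S>a)&(S<=a+.003)
  if k.any(): print('%.3f'%a,k.sum(),P[k,2].max(),W[k].min(),W[k].max())
"
```

```text
n 38 tilt(+=low end toward d) -0.645 first [ 0.0043 -0.0207] low [ 0.0382 -0.1336] s at grasp 0.0521 s at low -0.0340
[ 0.4409 -0.1746  0.1714] 6.407167240977287 [-1.6619  0.1353 -3.7113] 17.9
-0.092 5 0.05355221193388024 -0.00360546206248972 0.0010024297263619521
-0.089 40 0.05847127855940473 -0.017371978334401406 0.01770659149077496
-0.086 12 0.05771831530880073 -0.005356231826994814 0.015429527849095744
-0.083 39 0.05855870482589595 -0.015191956632516029 0.016674476244627843
-0.080 147 0.05923017659168367 -0.017443599996997988 0.017844006227137072
-0.077 44 0.05957767649334947 -0.015479121645845632 0.01788321327650068
-0.074 171 0.26107525262550246 -0.017984034336846092 0.017992873852554585
-0.071 4808 0.2615932808686405 -0.017997935701642348 0.017993910929809294
-0.068 1681 0.2602903079584539 -0.017982665375977307 0.01799975401270648
-0.065 1072 0.2567563875884044 -0.012505262114920116 0.016991738207970918
-0.062 4834 0.2555137269340205 -0.01767556172033129 0.01708153693417181
```

>>> drive_tool(
  claw=[9.7,9.7,9.7,9.7,9.7,9.7,9.7,9.7],
  slide=[
    [0.015,-0.013,0],
    [0.027,-0.023,0],
    [0.037,-0.031,0],
    [0.047,-0.039,0],
    [0.057,-0.048,0],
    [0.067,-0.056,0],
    [0.077,-0.064,0],
    [0.082,-0.069,0],
  ],
  yaw=[0,0,0,0,0,0,0,0],
)

```text
time: 18.57
tool_pos: [0.484, -0.2109, 0.3299]
tcp_rot: [1.068, 2.954, -0.0]
wrist_force: [-0.3, 1.0, 0.2]
width: 0.113
grip_force: 6.3
```

```bash
python3 -c "
from rod import *; low('s17')
P,s,z=plane(load('s17'),0,0,bot.read_state()['tool_pos']-[0,0,.155])
c=load('s17');h=c['color']
p=bot.read_state()['tool_pos']-[0,0,.2]
q=np.array(c['rotation']).T@(p-c['eye']);u=int(c['mtx'][0,0]*q[0]/-q[2]+c['mtx'][0,2]);v=int(-c['mtx'][1,1]*q[1]/-q[2]+c['mtx'][1,2]);print(u-45,v-50)
cv2.imwrite('pics/c17.png',cv2.resize(h[v-50:v+50,u-45:u+45],(540,600),interpolation=2)[:,:,::-1])"
```

```text
n 28 tilt(+=low end toward d) -0.807 first [-0.0091 -0.032 ] low [-0.0049 -0.1321] s at grasp 0.0430 s at low -0.0636
[ 0.4842 -0.211   0.1748] 6.316759139299393 [ 0.6032 -0.0785 -0.0901] 18.6167
128 150
```

View pics/c17.png

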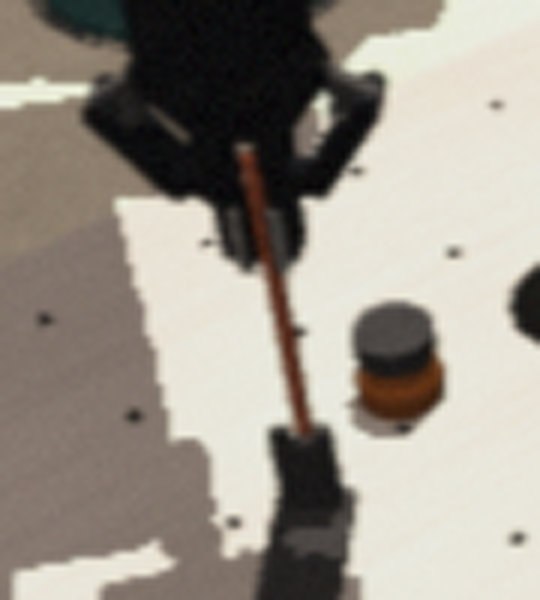

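The crop shows the rod from its upper end (244,150) through (283,340) to (302,428), where the upright hides it; the jar is untouched. I'll compute the tilt from these.

```bash
python3 -c "
from rod import *
c=load('s17');g=bot.read_state()['tool_pos']-[0,0,.155]
for u,v in((244,150),(264,255),(283,340),(302,428)):
  print(plane(c,128+u/6,150+v/6,g))
import itertools
n=np.array(c['rotation']).T@np.array([0,0,-1.]); q=np.array(c['rotation']).T@(g-c['eye'])
f=lambda p:(lambda q:np.array((c['mtx'][0,0]*q[0]/-q[2]+c['mtx'][0,2],-c['mtx'][1,1]*q[1]/-q[2]+c['mtx'][1,2])))(np.array(c['rotation']).T@(p-c['eye']))
print('vertical would be',[(f(g-[0,0,z])-[128,150])*6 for z in(-.04,0,.05,.1)])
"
```

```text
(array([ 0.483 , -0.2101,  0.2179]), np.float64(-0.001476296032553263), np.float64(0.043101044716979925))
(array([ 0.4845, -0.2113,  0.1599]), np.float64(0.0004907775826772337), np.float64(-0.014895515063524406))
(array([ 0.4823, -0.2095,  0.1055]), np.float64(-0.0024202338947982025), np.float64(-0.06932579739390368))
(array([ 0.4807, -0.2081,  0.0458]), np.float64(-0.004517413932586745), np.float64(-0.12901923172249188))
vertical would be [array([244.6027, 157.7366]), array([258.9979, 228.7856]), array([275.9635, 312.5219]), array([291.8851, 391.1052])]
```

The rod is now vertical to within about 0.03 rad. I'll tighten, lift it and carry it over the canister.

>>> drive_tool(
  claw=[8,5,5,5,5,5,5,5],
  slide=[
    [0,0,0],
    [0,0,0],
    [-0.004,0.004,0.02],
    [-0.004,0.004,0.08],
    [-0.004,0.004,0.15],
    [-0.004,0.004,0.22],
    [-0.004,0.004,0.28],
    [-0.004,0.004,0.28],
  ],
  yaw=[0,0,0,0,0,0,0,0],
  newtons=30,
)

```text
time: 19.28
tool_pos: [0.4822, -0.2084, 0.479]
tcp_rot: [1.063, 2.941, -0.002]
wrist_force: [0.0, 0.4, -0.4]
width: 0.106
grip_force: 29.3
```

>>> drive_tool(
  claw=[5,5,5,5,5,5,5,5],
  slide=[
    [0.02,0.04,0],
    [0.06,0.11,0],
    [0.1,0.19,0],
    [0.14,0.27,0],
    [0.18,0.35,0],
    [0.21,0.41,0],
    [0.234,0.452,0],
    [0.234,0.452,0],
  ],
  yaw=[0,0,0,0,0,0,0,0],
  newtons=30,
)

```text
time: 19.95
tool_pos: [0.5994, 0.0224, 0.4697]
tcp_rot: [1.061, 2.957, 0.004]
wrist_force: [-0.4, 0.9, -0.7]
width: 0.111
grip_force: 29.5
```

>>> drive_tool(
  claw=[5,5,5],
  slide=[
    [0,0,0],
    [0,0,0],
    [0,0,0],
  ],
  yaw=[0,0,0],
)

```text
time: 20.2
tool_pos: [0.5976, 0.017, 0.4698]
tcp_rot: [-1.07, -2.954, 0.001]
wrist_force: [-0.2, -0.4, -1.0]
width: 0.107
grip_force: 29.5
```

```bash
python3 -c "
from rod import *
s=bot.read_state();g=s['tool_pos']-[0,0,.155];print(g,s['time'],s['grip_force'])
for n in('scene','top','wrist'):
    c=snap(n,n[0]+'18'); P,C=cloud(c)
    m=(np.hypot(P[:,0]-.597,P[:,1]-.019)<.05)&(P[:,2]>.11)&(P[:,2]<.13);Q=P[m]
    if len(Q)>9: print(n,'rim',len(Q),cv2.minEnclosingCircle(Q[:,:2].astype(np.float32)),np.median(Q[:,2]))
    m=(np.hypot(P[:,0]-g[0],P[:,1]-g[1])<.03)&(P[:,2]>.13)&(P[:,2]<.4)&(C[:,0]>1.5*C[:,2])&(C[:,0]>1.3*C[:,1]);Q=P[m]
    if len(Q)>9:
        print(n,'rod',len(Q),Q[:,2].min(),Q[:,2].max())
        for a in np.arange(.14,.38,.02):
            k=(Q[:,2]>a)&(Q[:,2]<=a+.02)
            if k.sum()>2: print('   %.2f'%a,k.sum(),Q[k].mean(0))
c=load('s18');h=c['color'].astype(int)
f=lambda p:(lambda q:np.array((c['mtx'][0,0]*q[0]/-q[2]+c['mtx'][0,2],-c['mtx'][1,1]*q[1]/-q[2]+c['mtx'][1,2])))(np.array(c['rotation']).T@(p-c['eye']))
for z in(.04,-.03,-.06,-.09,-.12,-.138):
    u,v=f(g+[0,0,z]); r=h[int(round(v)),int(u)-12:int(u)+13]; k=np.where((r[:,0]>1.5*r[:,2])&(r[:,0]>1.3*r[:,1]))[0]; print(z,u,v,'rod u',int(u)-12+k.mean() if len(k) else None,len(k))
"
```

```text
[0.5976 0.017  0.3148] 20.2 29.51502352952957
scene rim 166 ((0.5956316590309143, 0.020027615129947662), 0.02684609219431877) 0.11956171753347744
scene rod 188 0.17394544994944305 0.35308318409431483
   0.16 5 [0.5982 0.0174 0.1771]
   0.18 17 [0.5994 0.0153 0.1915]
   0.20 19 [0.5983 0.0166 0.2107]
   0.22 14 [0.5979 0.0171 0.2291]
   0.24 14 [0.5984 0.0178 0.2505]
   0.26 18 [0.5968 0.0173 0.2704]
   0.28 19 [0.596  0.018  0.2896]
   0.30 28 [0.5992 0.0166 0.3095]
   0.32 36 [0.5977 0.0171 0.3309]
   0.34 18 [0.5943 0.0173 0.3473]
top rim 152 ((0.593794584274292, 0.021119914948940277), 0.025726988911628723) 0.11919255305044962
top rod 25 0.1896313113501461 0.3277554722430287
   0.20 4 [0.59   0.0174 0.21  ]
   0.22 6 [0.5896 0.0177 0.2306]
   0.24 4 [0.5889 0.0192 0.2524]
   0.26 3 [0.5876 0.0204 0.2703]
   0.30 3 [0.5837 0.0187 0.3034]
wrist rim 1024 ((0.5949410796165466, 0.02048773318529129), 0.025816939771175385) 0.12143301055940506
wrist rod 2066 0.17518620335418428 0.39986054501787777
   0.16 4 [0.5923 0.021  0.1769]
   0.18 29 [0.5927 0.0212 0.1897]
   0.20 24 [0.5921 0.0216 0.2109]
   0.22 44 [0.5917 0.0219 0.2305]
   0.24 65 [0.5911 0.0219 0.2501]
   0.26 92 [0.5906 0.0222 0.2704]
   0.28 134 [0.59   0.0223 0.2906]
   0.30 223 [0.5894 0.0224 0.3108]
   0.32 380 [0.5894 0.0226 0.331 ]
   0.34 790 [0.5904 0.0218 0.3497]
   0.36 69 [0.5846 0.0257 0.3735]
0.04 263.29773186715084 115.83848247668668 rod u 263.0 3
-0.03 263.15331364053714 139.9751807009378 rod u 263.0 3
-0.06 263.09550659516424 149.63650422025412 rod u 263.5 2
-0.09 263.03994507581365 158.9225317314061 rod u 263.0 3
-0.12 262.9865007335074 167.85471427018115 rod u 263.0 3
-0.138 262.95540060073256 173.05249669087937 rod u 263.0 3
```

The rod's low end is at about (0.596, 0.0187), z 0.175, against a canister axis of (0.595, 0.0205). I'll correct by that 2 mm and descend.

>>> drive_tool(
  claw=[5,5,5,5,5,5,5,5],
  slide=[
    [-0.002,0.004,-0.01],
    [-0.002,0.004,-0.03],
    [-0.002,0.004,-0.05],
    [-0.002,0.004,-0.07],
    [-0.002,0.004,-0.09],
    [-0.002,0.004,-0.11],
    [-0.002,0.004,-0.12],
    [-0.002,0.004,-0.12],
  ],
  yaw=[0,0,0,0,0,0,0,0],
  newtons=25,
)

```text
time: 21.02
tool_pos: [0.5966, 0.0199, 0.4071]
tcp_rot: [-1.067, -2.951, 0.002]
wrist_force: [-0.5, 0.9, -0.7]
width: 0.11
grip_force: 29.5
```

```bash
python3 -c "
from rod import *
s=bot.read_state();g=s['tool_pos']-[0,0,.155];print(g,s['wrist_force'])
a=snap('scene','s19')['color'];b=snap('wrist','w19')['color']
cv2.imwrite('pics/c19.png',np.hstack([cv2.resize(a[120:230,215:315],(400,440),interpolation=2),cv2.resize(b[60:260,150:350],(400,440),interpolation=2)])[:,:,::-1])"
```

```text
[0.5966 0.0199 0.2521] [-0.5259  0.9016 -0.6806]
```

View pics/c19.png

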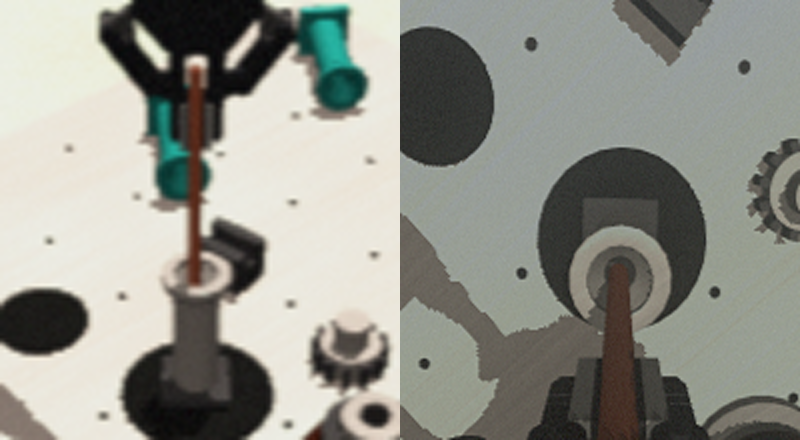

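Both crops show the rod's low end inside the mouth, scene (193,285) and wrist (620,270), centred on the bore. I'll continue down slowly.

>>> drive_tool(
  claw=[5,5,5,5,5,5,5,5],
  slide=[
    [0,0,-0.015],
    [0,0,-0.03],
    [0,0,-0.045],
    [0,0,-0.06],
    [0,0,-0.08],
    [0,0,-0.1],
    [0,0,-0.12],
    [0,0,-0.12],
  ],
  yaw=[0,0,0,0,0,0,0,0],
)

```text
time: 21.78
tool_pos: [0.5963, 0.0198, 0.3463]
tcp_rot: [-1.067, -2.95, 0.002]
wrist_force: [0.8, -0.0, -2.2]
width: 0.103
grip_force: 29.5
```

>>> drive_tool(
  claw=[5,5,5,5,5,5,5,5],
  slide=[
    [0,0,-0.01],
    [0,0,-0.02],
    [0,0,-0.03],
    [0,0,-0.036],
    [0,0,-0.042],
    [0,0,-0.048],
    [0,0,-0.054],
    [0,0,-0.054],
  ],
  yaw=[0,0,0,0,0,0,0,0],
)

```text
time: 22.45
tool_pos: [0.597, 0.0198, 0.322]
tcp_rot: [-1.068, -2.954, 0.001]
wrist_force: [-0.4, 0.2, -1.3]
width: 0.106
grip_force: 29.5
```

>>> drive_tool(
  claw=[5,5,5,5,5,5],
  slide=[
    [0,0,-0.004],
    [0,0,-0.007],
    [0,0,-0.01],
    [0,0,-0.012],
    [0,0,-0.014],
    [0,0,-0.014],
  ],
  yaw=[0,0,0,0,0,0],
  newtons=20,
)

```text
time: 22.95
tool_pos: [0.5983, 0.0198, 0.3192]
tcp_rot: [1.067, 2.951, 0.002]
wrist_force: [-2.6, 0.2, 11.5]
width: 0.111
grip_force: 31.2
```

>>> drive_tool(
  claw=[5,5,5,5],
  slide=[
    [0,0,-0.003],
    [0,0,-0.006],
    [0,0,-0.006],
    [0,0,-0.006],
  ],
  yaw=[0,0,0,0],
)

```text
time: 23.28
tool_pos: [0.5993, 0.0196, 0.3189]
tcp_rot: [1.065, 2.947, 0.003]
wrist_force: [-3.9, -1.0, 19.8]
width: 0.105
grip_force: 32.9
```

The rod is in contact, with about 20 N upward on the tool. I'll check the height of its top before letting go.

>>> drive_tool(
  claw=[5,5,5],
  slide=[
    [-0.002,0,0.008],
    [-0.002,0,0.012],
    [-0.002,0,0.012],
  ],
  yaw=[0,0,0],
)

```text
time: 23.53
tool_pos: [0.5966, 0.0198, 0.3194]
tcp_rot: [1.068, 2.953, 0.001]
wrist_force: [0.6, -0.9, 0.0]
width: 0.1
grip_force: 29.5
```

```bash
python3 -c "
from rod import *
s=bot.read_state();g=s['tool_pos']-[0,0,.155];print(g,s['wrist_force'])
for n in('scene','wrist'):
    c=snap(n,n[0]+'20'); P,C=cloud(c)
    m=(np.hypot(P[:,0]-.596,P[:,1]-.02)<.025)&(P[:,2]>.125)&(P[:,2]<.26)&(C[:,0]>1.5*C[:,2])&(C[:,0]>1.3*C[:,1]);Q=P[m]
    print(n,len(Q),np.percentile(Q[:,2],[0,50,90,97,100]))
    m=(np.hypot(P[:,0]-.596,P[:,1]-.02)<.04)&(P[:,2]>.11)&(P[:,2]<.13)&(abs(C[:,0]-C[:,2])<50);Q=P[m];print('rim',cv2.minEnclosingCircle(Q[:,:2].astype(np.float32)),np.median(Q[:,2]))
"
```

```text
[0.5966 0.0198 0.1644] [ 0.5839 -0.888   0.0437]
scene 83 [0.1261 0.1705 0.1961 0.2015 0.2021]
rim ((0.5966050624847412, 0.017492758110165596), 0.02698982134461403) 0.1203051558325432
wrist 1780 [0.1251 0.1928 0.2207 0.2438 0.2505]
rim ((0.5944384336471558, 0.021171951666474342), 0.02588757872581482) 0.1215051129025789
```

The rod top is at 0.202 m against 0.201 expected, so the rod rests on the bottom. I'll open and withdraw.

>>> drive_tool(
  claw=[9.5,10,12,18,25,35,40,40],
  slide=[
    [0,0,0],
    [0,0,0],
    [0,0,0],
    [0,0,0],
    [0,0,0],
    [0,0,0],
    [0,0,0],
    [0,0,0],
  ],
  yaw=[0,0,0,0,0,0,0,0],
)

```text
time: 24.3
tool_pos: [0.5961, 0.0199, 0.3184]
tcp_rot: [-1.068, -2.954, 0.0]
wrist_force: [-0.1, 0.2, 0.6]
width: 0.468
grip_force: 0.0
```

>>> drive_tool(
  claw=[40,40,40,40,40,40,40,40],
  slide=[
    [0,0,0.03],
    [0,0,0.08],
    [0,0,0.14],
    [0,0,0.2],
    [0,0,0.26],
    [0,0,0.3],
    [0,0,0.3],
    [0,0,0.3],
  ],
  yaw=[0,0,0,0,0,0,0,0],
)

```text
time: 24.97
tool_pos: [0.5965, 0.0199, 0.4706]
tcp_rot: [1.067, 2.951, 0.002]
wrist_force: [-0.5, 0.2, 0.4]
width: 0.47
grip_force: 0.0
```

```bash
python3 -c "
from rod import *
s=bot.read_state();print(s['tool_pos'],s['wrist_force'],s['time'])
for n in('scene','wrist'):
    c=snap(n,n[0]+'21'); P,C=cloud(c)
    m=(np.hypot(P[:,0]-.596,P[:,1]-.02)<.025)&(P[:,2]>.125)&(P[:,2]<.26)&(C[:,0]>1.5*C[:,2])&(C[:,0]>1.3*C[:,1]);Q=P[m]
    print(n,len(Q),np.percentile(Q[:,2],[50,97,100]))
    for a in(.13,.15,.17,.19):
        k=(Q[:,2]>a)&(Q[:,2]<=a+.015)
        if k.any(): print(a,Q[k].mean(0))
    m=(np.hypot(P[:,0]-.596,P[:,1]-.02)<.04)&(P[:,2]>.11)&(P[:,2]<.13)&(abs(C[:,0]-C[:,2])<50);Q=P[m];print('rim',cv2.minEnclosingCircle(Q[:,:2].astype(np.float32)),np.median(Q[:,2]))
"
```

```text
[0.5965 0.0199 0.4706] [-0.5102  0.1725  0.3843] 24.9667
scene 51 [0.1689 0.2004 0.2021]
0.13 [0.5976 0.0182 0.1373]
0.15 [0.5978 0.019  0.1565]
0.17 [0.5975 0.0182 0.1781]
0.19 [0.5958 0.0194 0.198 ]
rim ((0.5964708924293518, 0.0183839313685894), 0.02649429626762867) 0.12012754844006268
wrist 155 [0.2006 0.203  0.2034]
0.13 [0.5898 0.0244 0.1377]
0.15 [0.5901 0.0245 0.1568]
0.17 [0.5898 0.0245 0.1781]
0.19 [0.5921 0.022  0.201 ]
rim ((0.5950011014938354, 0.020202672109007835), 0.02592972107231617) 0.12139016028740757
```

The rod stands upright in the canister with its top at 0.202 m, and the canister is still seated on the pad. I'm handing the job in.

```bash
python3 -c "
from workcell import bot
print(bot.finish_job())"
```

```text
the job is handed in; nothing more can be done
None
```

The job is handed in at about 25 s of robot time (no verdict was returned): the canister stands upright on the large pad, about 7 mm off its centre, the rod was lowered in, rests on the bottom and is released, and I saw no bystander move.

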